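# Fit a kinetic flower's spindle and spin-check its rotor

## Robot

A 6-joint arm with a two-finger parallel gripper is mounted at the origin on the work surface. World frame = base frame: x ahead of the robot, y to its left, z up, the work surface at z = 0. Lengths are in m, angles in degrees, forces in N, time in s.
With the tool pointing down it reaches from about 0.25 to 0.775 m from the base axis. Payload 8.9 kg.
Tool frame: the origin (TCP) lies midway between the tips of the shut fingers; the grasp point (between the pads) lies 19 mm behind it; z points along the fingers, y is the line along which they close (so a half turn about z gives the same grasp; the last joint's range is limited). The gripper opens to 85 mm and grips with 20 to 120 N. Pads are 22 mm wide; open, the fingers measure 114 mm over their backs; the gripper's body (76 mm by 85 mm) begins 54 mm behind the grasp point. The pads swing forward as they close: fully open they stand 13 mm farther back than shut.
Start: joints at [66.045, 16.656, -8.789, 64.555, 0, 82.019], TCP at [0.144, 0.505, 0.231] pointing down, gripper open.
Joint ranges: [-144.48, 144.48], [-52.06, 99.96], [-74.48, 78.29], [-112.23, 115.85], [-86.99, 84.42], [-180, 180]. Speed limits (degrees/s): [127.2, 127.2, 159.86, 180, 180, 180].

## Interface

Orientations are given as a 3x3 rotation matrix whose columns are the frame's x, y, z axes.
In Python, from cell import r gives the robot as it stands. The module is installed in compiled form; this text tells all that it offers.
- The arm moves only by the tool play_rows, never from a script. Its argument "deltas" is a list of rows, each a list of 4 numbers: the shift along the world's x, y, z in m, then the turn about the world's z in rad. In form: [[dx, dy, dz, twist], ...]. A call has 1 to 12 rows; each row is the pose to reach, as a shift and turn from the pose commanded when the call began; what a row does not reach only later rows make up. A row lasts 1/10 s, in which the tool goes at most 50 mm and 8.59 degrees, less where a joint would pass 70% of its speed; a pose out of reach is approached as far as the arm can. A call with a gripper value outside its range is refused whole. "fingers" is the opening, from -1 (shut) to 1 (fully open), set as the call begins (left out, the last holds). The fingers move at their own pace and stop on an object; "force" is the grip in N (left out, the last holds). Time passes only in rows, so rows that repeat a pose let the fingers close. It gives the time, the measured TCP pose, the force, the opening and the grip force at its end, in the units of the state.
- r.state(): the state, without advancing time (a new reading comes with each control period).
- r.get_image(name): name is "scene" or "side" or "wrist"; returns the picture (420x560x3 uint8, red, green, blue); there is no depth.
- r.camera_model(name): a dict with "fx", "fy", "cx", "cy" (pixels), "R" (3x3) and "t" (3): a world point X has camera coordinates R X + t. Camera axes: x right, y down, z forward; pixel columns grow to the right and rows downward; lengths in m; the calibration is good to about 2 mm. A picture is of the moment at which its call begins: read the wrist's pose just before it. camera_model takes no time and is no camera call; for the wrist camera it gives the pose at the moment of the call.
- r.job_done(): hands the job in; it is judged then, once.
The state is a dict: "time": time; "q": joint angles; "joint_vel": joint speeds; "joint_torque": joint torques, N m; "eef_pos": TCP position; "ee_rot": TCP orientation; "wrist_force": force on the tool from outside, world axes, zero at the start; "torque": the same for the moment, N m; "finger_gap": finger opening in m; "grasp_force": force on a finger pad.
Only numpy, scipy, OpenCV 4.12 (cv2) and the standard library are available. Lean on these libraries where they do the work, as an engineer would, in place of code of your own. Each camera call takes 0.05 s, during which the arm holds its last target. There are 200 camera calls.

## Task

Take the flower spindle out of its leaning rack, stand it upright on the rubber mat and let go, then take it again from above by its cap. Set it on the socket base, turn it while pressing only lightly until its two lugs drop fully home into the slot, and let go with the rotor still. Then flick a petal so that the rotor keeps turning briskly by itself, untouched, for two seconds or more; handle the spindle by its cap, never hard by the petals, leave it seated and leave the other things on the bench where they are.

Things in the scene. Friction and masses are not known exactly. Their poses are not given: they have to be found in the camera images.
- spindle: Metal flower spindle, 112 mm long, 0.34 kg. Origin: centre of the foot's flat underside; z runs up its axis to the cap. z 0-8 mm: foot disc, diameter 40, with a bar 64 long, 12 wide, 8 thick along its x axis whose ends are two lugs; 8-54 sleeve, diameter 28; 54-57 collar, diameter 36; 59-69 rotor hub, diameter 44; 74-112 cap. Stands stably on its foot; centre of mass at z about 35.
- cap (a point): Where to grip the spindle: on its axis at z = 95 mm, in the round dark cap (diameter 30, z 74-112) that is fixed to the axle and does not turn with the rotor. The petals lie at z 62-66, below it.
- rotor (a joint): Angle (rad, unlimited, counter-clockwise seen from the cap) of the rotor on the spindle: a hub with four flat aluminium petals at 90 degrees, each 26 mm wide and 4 thick at spindle z 62-66 out to radius 62 mm, then a 16 mm wide tip to radius 70. Runs very freely: spun to 4 rad/s it coasts for several seconds.
- petal (a point): Tip of the rotor's first petal: 70 mm from the spindle's axis, at spindle z = 64 mm.
- rack: Fixed plywood rack, foot 120 x 120 x 10 mm; origin: centre of its underside. Two posts with V notches open to the top hold the spindle by its sleeve, its axis above the rack's y axis, the cap end towards +y and raised 20 degrees: underside of the foot at rack (0, -55, 62) mm, grip point at (0, 34, 94). Nothing stands under petals and cap; it lifts out straight up.
- mat: Fixed black rubber mat 160 x 160 x 4 mm; origin: centre of its underside (top 4 mm above the bench).
- base: Fixed grey socket base, 130 x 130 x 20 mm, with a round collar (diameter 120) up to 30 mm and a black 18 mm high terminal box at +x; origin: centre of its underside. In the collar a steel insert, its top 30 mm up, has a hole of diameter 43 crossed by a slot 68 long, 15 wide, both 10 deep. The slot's angle is not given: within 0.6 rad either way of the base's x axis; clamped, it does not turn.
- seat (a point): Centre of the socket's floor, 20 mm above the bench, z up: where the spindle's origin must come to rest. The foot has about 1.5 mm of play all round there, and fits either way round (half a turn). Off the slot, the lugs ride on the insert, 10 mm too high.

How it is judged (in metres and radians):
On the way, in this order (a step that is already met when the one before it is completed fails the run):
1. the spindle stands upright on the mat, let go (angle between spindle's own z axis and vertical below 0.08 rad and z of spindle in the frame of mat below 0.008 m and horizontal distance between spindle and mat below 0.08 m and contact force between each of the arm, the fingers and spindle below 0.05 N), for 0.2 s.
2. the spindle is fully home in the socket, let go, its rotor still (under 1 rad/s) (z of spindle in the frame of seat below 0.003 m and horizontal distance between spindle and seat below 0.005 m and angle between spindle's own z axis and vertical below 0.08 rad and contact force between each of the arm, the fingers and spindle below 0.05 N and velocity of joint rotor between -1 and 1 rad/s), for 0.2 s.
3. the rotor, untouched, turns by itself at over 1.2 rad/s for 1.5 s, with the spindle still home (z of spindle in the frame of seat below 0.003 m and horizontal distance between spindle and seat below 0.005 m and contact force between each of the arm, the fingers and spindle below 0.05 N and (velocity of joint rotor above 1.2 rad/s or velocity of joint rotor below -1.2 rad/s)), for 1.5 s.
At the end, for the whole second after the job is handed in: The spindle rests upright (within 0.08 rad) and fully home in the socket: its foot within 3 mm of the floor's height and 5 mm of its centre, at rest and released; the rotor may still be coasting (z of spindle in the frame of seat below 0.003 m and horizontal distance between spindle and seat below 0.005 m and angle between spindle's own z axis and vertical below 0.08 rad and linear speed of spindle below 0.02 m/s); the robot touches nothing.
It fails at once if the spindle is forced against the base (over 80 N, all its contacts together) (contact force between spindle and base above 80 N).
It fails at once if the rotor's petals are pushed with over 15 N (contact force between the fingers and rotor above 15 N).
It fails at once if another thing on the bench is moved by over 30 mm (distance of any of screwdriver, pulley, bearing, wrench, cup, glue, parts_tray from where it was at the start of the episode above 0.03 m).
It also fails if it takes over 72 s, if anything falls off the work surface, if the arm or the gripper's body presses on something with over 40 N, if the wrist force passes 120 N, or if a joint passes its speed limit or range.

## Working session

There is one attempt and no reset: what is moved stays moved. The work goes in short steps, Python scripts to look and compute and a tool call to move; the robot and the scene stay as the last step left them, time stands still between calls to the robot, and variables do not carry over. Pictures are saved under pics/ and viewed, at most 10 in all, crops included, and the job is handed in when it is done.

Besides the shell and the picture viewer there is one more tool, called after "Request:" by a JSON object that holds its "api" and its "payload". play_rows: Moves the arm, as the interface text tells. Its arguments: {"type":"object","properties":{"deltas":{"type":"array","items":{"type":"array","items":{"type":"number"}}},"fingers":{"type":"number"},"force":{"type":"number"}},"required":["deltas"]}

```bash
mkdir -p pics; python3 - <<'E'
from cell import r
import cv2,numpy as np
s=r.state(); print(s)
for n in ["scene","side"]:
    im=r.get_image(n); cv2.imwrite(f"pics/{n}0.png",im[:,:,::-1])
    c=r.camera_model(n); print(n,c)
E
```

```text
{'time': 0.0, 'q': array([ 6.60444683e+01,  1.66880802e+01, -8.82957345e+00,  6.45538460e+01,
        8.91350661e-04,  8.20178018e+01]), 'joint_vel': array([-0.07894831, -0.10457747,  0.00554756,  0.10312361,  0.04953132,
       -0.10340252]), 'joint_torque': array([ 6.82274367e-04, -5.37149477e+01,  3.31372511e+01,  1.59652624e-02,
       -1.93428186e-04,  1.96922900e-05]), 'eef_pos': array([0.14430371, 0.50434651, 0.23074973]), 'ee_rot': array([[-9.61389827e-01,  2.75189626e-01, -5.20900191e-04],
       [ 2.75190054e-01,  9.61389176e-01, -1.13409385e-03],
       [ 1.88696944e-04, -1.23365284e-03, -9.99999221e-01]]), 'wrist_force': array([1.00629702, 0.64505408, 0.55100237]), 'torque': array([-0.016082  ,  0.00301019,  0.04215816]), 'grasp_force': 0.0, 'finger_gap': 0.0852411884988962}
scene {'fx': 434.89577044493745, 'fy': 434.89577044493745, 'cx': 274.765605968915, 'cy': 202.84986790517917, 'R': array([[ 4.85981313e-01,  8.73969095e-01, -4.30241502e-04],
       [ 7.42668013e-01, -4.13229138e-01, -5.26959109e-01],
       [-4.60723764e-01,  2.55772753e-01, -8.49890529e-01]]), 't': array([-0.27006004, -0.34249208,  1.24456102])}
side {'fx': 424.8684579803851, 'fy': 424.8684579803851, 'cx': 285.1751868628676, 'cy': 215.89190844643431, 'R': array([[ 0.99221737, -0.1237208 ,  0.0140661 ],
       [-0.06351882, -0.60006959, -0.797422  ],
       [ 0.10709833,  0.79032249, -0.60325807]]), 't': array([-0.51757549,  0.10076966,  1.00847805])}
```

View pics/scene0.png

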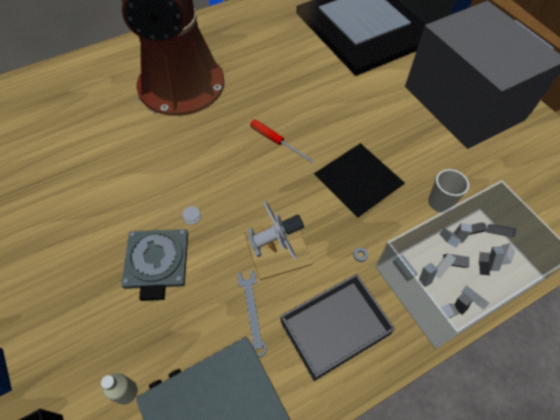

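View pics/side0.png

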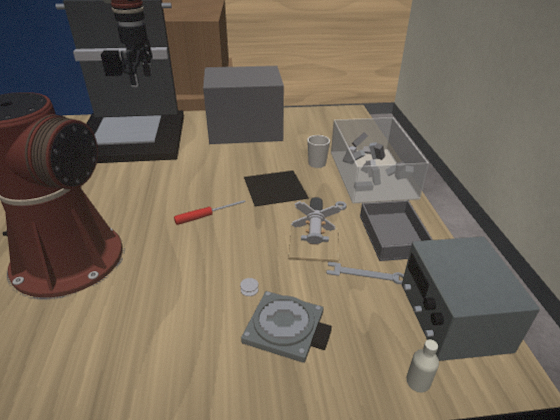

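The scene view shows the spindle in the rack at about (280,240) with its dark cap at (293,224), the mat at (360,180) and the base at (155,258). In the side view the cap is at (316,203), the mat at (276,187) and the base at (284,322).

```bash
cat > h.py <<'E'
import numpy as np,cv2
from cell import r
def ray(c,p):
    R,t=np.array(c["R"]),np.array(c["t"])
    return -R.T@t, R.T@np.array([(p[0]-c["cx"])/c["fx"],(p[1]-c["cy"])/c["fy"],1.])
def onz(c,p,z):
    o,d=ray(c,p); return o+d*(z-o[2])/d[2]
def tri(c1,p1,c2,p2):
    o1,d1=ray(c1,p1);o2,d2=ray(c2,p2)
    k=np.linalg.lstsq(np.c_[d1,-d2],o2-o1,rcond=None)[0]
    a,b=o1+k[0]*d1,o2+k[1]*d2
    return (a+b)/2,np.linalg.norm(a-b)
def proj(c,X):
    v=np.array(c["R"])@X+c["t"]; return c["fx"]*v[0]/v[2]+c["cx"],c["fy"]*v[1]/v[2]+c["cy"]
def blobs(im,box,mask,amin=30):
    x0,y0,x1,y1=box; m=np.zeros(im.shape[:2],np.uint8); m[y0:y1,x0:x1]=mask(im[y0:y1,x0:x1].astype(int))
    cs,_=cv2.findContours(m,cv2.RETR_EXTERNAL,cv2.CHAIN_APPROX_NONE)
    return sorted([c for c in cs if cv2.contourArea(c)>amin],key=cv2.contourArea,reverse=True)
E
python3 - <<'E'
from h import *
S,D=[cv2.imread(f"pics/{n}0.png")[:,:,::-1] for n in("scene","side")]
cs,cd=r.camera_model("scene"),r.camera_model("side")
dark=lambda a:(a.max(2)<55).astype(np.uint8)
for n,im,c,bm,bc,bb in(("scene",S,cs,(310,140,410,220),(275,205,310,240),(130,285,175,305)),("side",D,cd,(240,165,312,208),(300,190,332,218),(305,315,335,350))):
    for nm,b,z in(("mat",bm,.004),("cap",bc,.094),("box",bb,.018)):
        for k in blobs(im,b,dark)[:2]:
            m=cv2.moments(k); p=(m["m10"]/m["m00"],m["m01"]/m["m00"])
            print(n,nm,np.round(p,1),cv2.contourArea(k),onz(c,p,z).round(4))
            if nm=="mat": print([ (q[0].tolist(),onz(c,q[0],.004).round(3)[:2].tolist()) for q in cv2.approxPolyDP(k,5,True)])
a=cv2.resize(S[195:285,235:325],(400,400),interpolation=cv2.INTER_CUBIC)
b=cv2.resize(D[190:270,280:360],(400,400),interpolation=cv2.INTER_CUBIC)
cv2.imwrite("pics/crop1.png",np.hstack([a,b])[:,:,::-1])
E
```

```text
scene mat [358.8 179.4] 3253.5 [0.5266 0.2512 0.004 ]
[([360, 144], [0.436, 0.318]), ([315, 173], [0.458, 0.168]), ([357, 216], [0.61, 0.188]), ([403, 183], [0.588, 0.339])]
scene cap [292.9 224.4] 196.0 [0.5981 0.0191 0.094 ]
scene box [152.3 292. ] 325.0 [ 0.5596 -0.2913  0.018 ]
side mat [274.7 188. ] 1417.5 [0.5208 0.2448 0.004 ]
[([307, 197], [0.608, 0.189]), ([292, 171], [0.585, 0.336]), ([245, 177], [0.437, 0.315]), ([255, 205], [0.457, 0.165])]
side cap [302.6 194.5] 39.5 [0.5736 0.0721 0.094 ]
side box [320.7 336. ] 318.0 [ 0.553  -0.3004  0.018 ]
```

View pics/crop1.png

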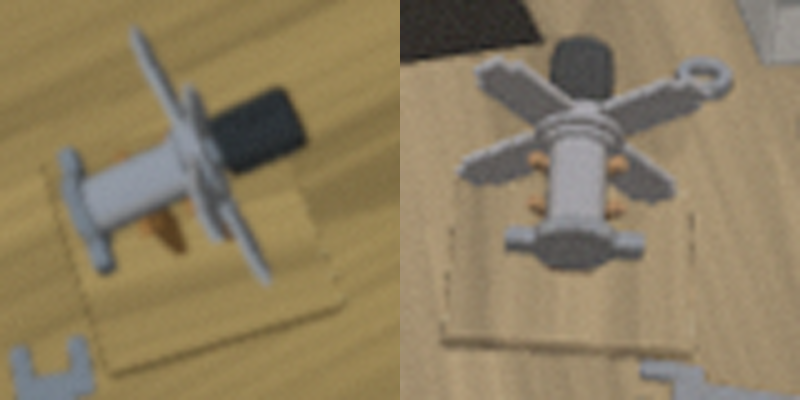

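The crop shows the spindle: in the scene half, foot at about crop (85,212) and cap from (215,150) to (295,112). In the side half, the foot is at (575,245), the lugs at (518,240) and (630,245), and the cap at (582,68).

```bash
python3 - <<'E'
from h import *
cs,cd=r.camera_model("scene"),r.camera_model("side")
A=lambda x,y:(235+x/4.4444-.4,195+y/4.4444-.4)
B=lambda x,y:(280+(x-400)/5-.4,190+y/5-.4)
for n,a,b in(("lug-",(72,160),(518,240)),("lug+",(102,262),(630,245)),("foot",(86,212),(575,244)),("collarTop",(193,150),(577,125)),("capend",(292,112),(583,45)),("capmid",(257,131),(582,68))):
    X,e=tri(cs,A(*a),cd,B(*b)); print(n,X.round(4),round(e,4))
print("cap at .094",onz(cs,A(257,131),.094),onz(cd,B(582,66),.094))
print("foot at .062",onz(cs,A(84,212),.062),onz(cd,B(574,246),.062))
# rack foot corners z=.01
for p in((44,170),(112,374),(344,300)): print(onz(cs,A(*p),.008 ))
for p in((445,342),(690,352)): print(onz(cd,B(*p),.008))
# base collar
for n,c,b in(("scene",cs,(115,220,200,305)),("side",cd,(230,285,345,360))):
    im=cv2.imread(f"pics/{n}0.png")[:,:,::-1]
    k=blobs(im,b,lambda a:((a.max(2)-a.min(2)<28)).astype(np.uint8))[0]
    q=cv2.approxPolyDP(k,4,True)[:,0]; print(n,cv2.contourArea(k),[(p.tolist(),onz(c,p,.02)[:2].round(3).tolist()) for p in q])
E
```

```text
lug- [ 0.5547 -0.0576  0.0634] 0.0023
lug+ [ 0.6069 -0.0688  0.0634] 0.0018
foot [ 0.5812 -0.0639  0.063 ] 0.0002
collarTop [ 0.5902 -0.0115  0.0918] 0.0001
capend [0.601  0.0345 0.1051] 0.0007
capmid [0.5989 0.0175 0.1022] 0.0041
cap at .094 [0.59700598 0.01863366 0.094     ] [0.6006134  0.03295331 0.094     ]
foot at .062 [ 0.58023042 -0.0644151   0.062     ] [ 0.58086098 -0.06422904  0.062     ]
[ 0.52422547 -0.06058868  0.008     ]
[ 0.63801776 -0.0821041   0.008     ]
[0.65920349 0.03482701 0.008     ]
[ 0.52167333 -0.06449538  0.008     ]
[ 0.63608209 -0.08397407  0.008     ]
scene 3691.5 [([187, 231], [0.464, -0.173]), ([129, 232], [0.403, -0.287]), ([121, 285], [0.515, -0.342]), ([139, 287], [0.537, -0.311]), ([142, 300], [0.566, -0.315]), ([162, 299], [0.584, -0.279]), ([166, 286], [0.562, -0.262]), ([183, 285], [0.577, -0.23])]
side 4047.0 [([241, 336], [0.401, -0.285]), ([242, 343], [0.402, -0.301]), ([305, 359], [0.514, -0.349]), ([311, 345], [0.53, -0.32]), ([324, 349], [0.553, -0.332]), ([331, 326], [0.577, -0.281]), ([319, 322], [0.556, -0.269]), ([322, 306], [0.569, -0.229]), ([265, 291], [0.456, -0.174])]
```

Request:
{"api": "play_rows", "payload": {"deltas": [[0.453,-0.481,0,-1.475],[0.453,-0.481,0,-1.475],[0.453,-0.481,0,-1.475],[0.453,-0.481,0,-1.475],[0.453,-0.481,0,-1.475],[0.453,-0.481,0,-1.475],[0.453,-0.481,0,-1.475],[0.453,-0.481,0,-1.475],[0.453,-0.481,0,-1.475],[0.453,-0.481,0,-1.475],[0.453,-0.481,0,-1.475],[0.453,-0.481,0,-1.475]], "fingers": 1, "force": 30}}

```text
time: 1.3
eef_pos: [0.5568, 0.0661, 0.231]
ee_rot: [[0.183, 0.983, -0.0], [0.983, -0.183, 0.0], [0.0, -0.0, -1.0]]
wrist_force: [0.8, 1.5, 1.1]
finger_gap: 0.0853
grasp_force: 0.0
```

Request:
{"api": "play_rows", "payload": {"deltas": [[0,0,0,0],[0,0,0,0],[0,0,0,0]]}}

```text
time: 1.6
eef_pos: [0.555, 0.0685, 0.231]
ee_rot: [[0.182, 0.983, -0.001], [0.983, -0.182, 0.0], [0.0, -0.001, -1.0]]
wrist_force: [-0.1, 0.0, 0.3]
finger_gap: 0.0851
grasp_force: 0.0
```

Request:
{"api": "play_rows", "payload": {"deltas": [[0.042,-0.0455,0,0],[0.042,-0.0455,0,0],[0.042,-0.0455,0,0]]}}

```text
time: 1.9
eef_pos: [0.5981, 0.0223, 0.2311]
ee_rot: [[0.182, 0.983, -0.0], [0.983, -0.182, -0.0], [-0.0, -0.0, -1.0]]
wrist_force: [0.3, 1.0, -0.1]
finger_gap: 0.0857
grasp_force: 0.0
```

```bash
python3 - <<'E'
from h import *
s=r.state(); c=r.camera_model("wrist"); im=r.get_image("wrist"); cv2.imwrite("pics/w1.png",im[:,:,::-1])
print(s["eef_pos"],-np.array(c["R"]).T@c["t"],np.array(c["R"]).round(3),c["fx"])
for X in((.597,.023,.094),(.5806,-.0643,.062)): print(proj(c,np.array(X)))
E
```

```text
[0.59809758 0.02234745 0.23111848] [0.61154662 0.09356008 0.374191  ] [[ 0.983 -0.183 -0.   ]
 [-0.176 -0.942  0.286]
 [-0.053 -0.281 -0.958]] 355.6125959141756
(np.float64(276.83101290807883), np.float64(189.22985877726487))
(np.float64(276.9719071246332), np.float64(269.721840296048))
```

View pics/w1.png

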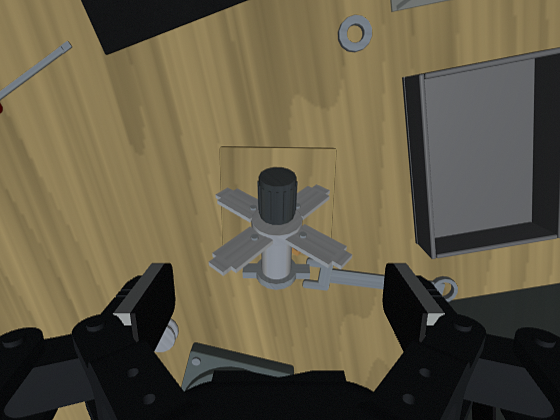

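The wrist view shows the cap centred at about (277,195) with the axis vertical in the picture and the fingers either side, matching the predicted (277,189). I can descend now.

Request:
{"api": "play_rows", "payload": {"deltas": [[0,0.001,-0.05,0],[0,0.001,-0.1,0],[0,0.001,-0.13,0],[0,0.001,-0.145,0],[0,0.001,-0.156,0],[0,0.001,-0.156,0],[0,0.001,-0.156,0]]}}

```text
time: 2.65
eef_pos: [0.5981, 0.0241, 0.0763]
ee_rot: [[0.181, 0.983, 0.001], [0.983, -0.181, 0.0], [0.0, 0.001, -1.0]]
wrist_force: [0.4, 0.3, -0.1]
finger_gap: 0.0854
grasp_force: 0.0
```

Request:
{"api": "play_rows", "payload": {"deltas": [[0,0,0,0],[0,0,0,0],[0,0,0,0],[0,0,0,0],[0,0,0,0],[0,0,0,0],[0,0,0,0],[0,0,0,0]], "fingers": -1, "force": 25}}

```text
time: 3.45
eef_pos: [0.5978, 0.0236, 0.0754]
ee_rot: [[0.182, 0.983, -0.0], [0.983, -0.182, 0.0], [0.0, -0.0, -1.0]]
wrist_force: [-2.2, 2.7, 4.3]
finger_gap: 0.0293
grasp_force: 25.2
```

Request:
{"api": "play_rows", "payload": {"deltas": [[0,0,0.01,0],[0,0,0.03,0],[0,0,0.06,0],[0,0,0.09,0],[0,0,0.12,0],[0,0,0.14,0],[0,0,0.15,0],[0,0,0.15,0],[0,0,0.15,0],[0,0,0.15,0]]}}

```text
time: 4.45
eef_pos: [0.5971, 0.0234, 0.2238]
ee_rot: [[0.182, 0.983, -0.002], [0.983, -0.182, 0.0], [-0.0, -0.002, -1.0]]
wrist_force: [0.1, -0.3, -4.6]
finger_gap: 0.029
grasp_force: 25.5
```

```bash
python3 - <<'E'
from h import *
a=r.get_image("side")[90:290,220:420]; b=r.get_image("wrist")
cv2.imwrite("pics/lift.png",np.hstack([cv2.resize(a,(400,400)),cv2.resize(b,(400,300))[:, :][[*range(300)]+[299]*100]])[:,:,::-1])
s=r.state();print(s["eef_pos"],s["wrist_force"],s["torque"],s["finger_gap"])
E
```

```text
[0.59724113 0.02344707 0.22410626] [-0.36565266 -0.1095505  -3.36408003] [ 0.18679985 -0.02275005 -0.02626943] 0.02929620723383835
```

View pics/lift.png

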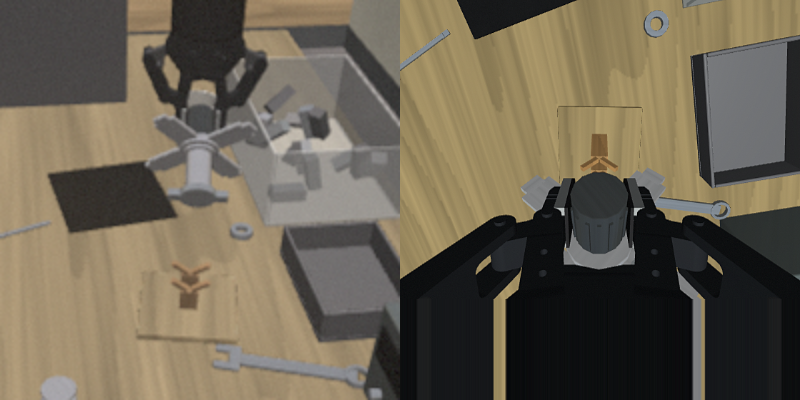

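The side crop shows the spindle lifted clear, still inclined about 20° and held at the cap. I'll carry it over the mat and let it swing down with a lighter grip.

Request:
{"api": "play_rows", "payload": {"deltas": [[-0.01,0.03,0,0],[-0.025,0.07,0,0],[-0.038,0.115,0,0],[-0.053,0.16,0,0],[-0.066,0.2,0,0],[-0.073,0.22,-0.01,0],[-0.074,0.226,-0.04,0],[-0.074,0.226,-0.075,0],[-0.074,0.226,-0.105,0],[-0.074,0.226,-0.12,0],[-0.074,0.226,-0.12,0]], "force": 30}}

```text
time: 5.65
eef_pos: [0.5217, 0.2488, 0.1025]
ee_rot: [[0.182, 0.983, -0.005], [0.983, -0.182, -0.002], [-0.003, -0.005, -1.0]]
wrist_force: [-0.4, 0.2, -2.9]
finger_gap: 0.0293
grasp_force: 30.4
```

Request:
{"api": "play_rows", "payload": {"deltas": [[0,0,0,0],[0,0,0,0],[0,0,0,0],[0,0,0,0],[0,0,0,0]], "force": 20}}

```text
time: 6.15
eef_pos: [0.5241, 0.2495, 0.1058]
ee_rot: [[0.182, 0.983, 0.001], [0.983, -0.182, 0.0], [0.0, 0.001, -1.0]]
wrist_force: [-0.2, 0.4, -4.7]
finger_gap: 0.0292
grasp_force: 30.4
```

```bash
python3 - <<'E'
from h import *
s=r.state();print(s["eef_pos"],s["wrist_force"],s["torque"],s["finger_gap"],s["grasp_force"])
E
```

```text
[0.52411924 0.24950475 0.1058016 ] [-0.18552194  0.39705561 -4.71514345] [ 0.17269313 -0.02053721 -0.02347186] 0.02915613296934931 30.420860052108765
```

Request:
{"api": "play_rows", "payload": {"deltas": [[0,0,0,0],[0,0,0,0],[0,0,0,0],[0,0,0,0]], "fingers": -1, "force": 20}}

```text
time: 6.55
eef_pos: [0.5238, 0.2495, 0.1053]
ee_rot: [[0.182, 0.983, -0.0], [0.983, -0.182, -0.0], [-0.0, -0.0, -1.0]]
wrist_force: [-0.7, -0.5, -2.2]
finger_gap: 0.0294
grasp_force: 30.4
```

```bash
python3 - <<'E'
from h import *
s=r.state();print(s["eef_pos"],s["wrist_force"],s["torque"],s["finger_gap"],s["grasp_force"])
E
```

```text
[0.52380363 0.24945583 0.10526783] [-0.66980041 -0.47200166 -2.18240265] [ 0.17163293  0.06695468 -0.00877849] 0.02938745734939787 30.421062111854553
```

Request:
{"api": "play_rows", "payload": {"deltas": [[0,0,-0.01,0],[0,0,-0.02,0],[0,0,-0.02,0]]}}

```text
time: 6.85
eef_pos: [0.5225, 0.249, 0.0832]
ee_rot: [[0.182, 0.983, -0.003], [0.983, -0.182, -0.001], [-0.002, -0.003, -1.0]]
wrist_force: [-0.5, 0.5, -3.2]
finger_gap: 0.0292
grasp_force: 30.5
```

Request:
{"api": "play_rows", "payload": {"deltas": [[0,0,0,0],[0,0,0,0]], "fingers": -0.33, "force": 20}}

```text
time: 7.05
eef_pos: [0.5239, 0.2495, 0.0854]
ee_rot: [[0.182, 0.983, 0.0], [0.983, -0.182, 0.0], [0.0, 0.0, -1.0]]
wrist_force: [-0.8, -0.8, -4.2]
finger_gap: 0.0288
grasp_force: 30.4
```

```bash
cat > st.py <<'E'
from h import *
s=r.state()
for k in("time","eef_pos","wrist_force","torque","finger_gap","grasp_force"): print(k,np.round(s[k],4))
E
python3 st.py
```

```text
time 7.05
eef_pos [0.5239 0.2495 0.0854]
wrist_force [-0.791  -0.7607 -4.1688]
torque [ 0.1826  0.0366 -0.0095]
finger_gap 0.0288
grasp_force 30.4472
```

Request:
{"api": "play_rows", "payload": {"deltas": [[0,0,0,0],[0,0,0,0]], "fingers": -0.31, "force": 20}}

```text
time: 7.25
eef_pos: [0.524, 0.2495, 0.0856]
ee_rot: [[0.182, 0.983, 0.0], [0.983, -0.182, 0.0], [0.0, 0.0, -1.0]]
wrist_force: [0.1, -0.5, -3.6]
finger_gap: 0.0295
grasp_force: 14.7
```

Request:
{"api": "play_rows", "payload": {"deltas": [[0,0,0,0],[0,0,0,0]], "fingers": -0.3, "force": 20}}

```text
time: 7.45
eef_pos: [0.5243, 0.2497, 0.0858]
ee_rot: [[0.182, 0.983, 0.001], [0.983, -0.182, 0.0], [0.001, 0.001, -1.0]]
wrist_force: [-0.5, 1.4, 1.0]
finger_gap: 0.03
grasp_force: 2.2
```

```bash
python3 st.py
```

```text
time 7.45
eef_pos [0.5243 0.2497 0.0858]
wrist_force [-0.4845  1.3772  0.9538]
torque [ 0.0937  0.0983 -0.0362]
finger_gap 0.03
grasp_force 2.2279
```

```bash
python3 - <<'E'
from h import *
a=r.get_image("side")[110:250,200:340]; b=r.get_image("scene")[80:220,280:420]
cv2.imwrite("pics/sw.png",np.hstack([cv2.resize(a,(400,400)),cv2.resize(b,(400,400))])[:,:,::-1])
E
python3 st.py
```

```text
time 7.55
eef_pos [0.5243 0.2497 0.0858]
wrist_force [0.8722 1.1644 2.1563]
torque [ 0.1776  0.066  -0.0296]
finger_gap 0.0299
grasp_force 2.2515
```

View pics/sw.png

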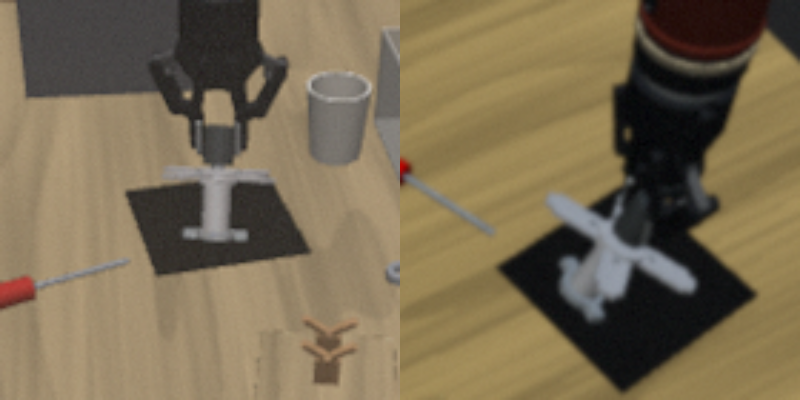

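The crops show that the spindle has swung to roughly 30° from vertical, with its foot near the mat. Foot is at scene (343,180) and side (276,192); the hub is at scene (352,165) and side (276,172).

```bash
python3 - <<'E'
from h import *
cs,cd=r.camera_model("scene"),r.camera_model("side")
f,e1=tri(cs,(343,180.5),cd,(275.6,191.9)); h,e2=tri(cs,(352.5,165),cd,(276,171.6))
u=h-f; u/=np.linalg.norm(u); print(f,e1,h,e2,np.linalg.norm(h-f),u,np.degrees(np.arccos(u[2])))
E
```

```text
[0.51845452 0.20818398 0.01620358] 0.0033938850411059014 [0.52181554 0.22296767 0.07404751] 0.0015296840453452641 0.05979778560305889 [0.05620636 0.24722807 0.96732576] 14.68689668957863
```

Request:
{"api": "play_rows", "payload": {"deltas": [[-0.001,-0.005,0,0],[-0.002,-0.01,0,0],[-0.003,-0.015,0,0],[-0.004,-0.02,0,0],[-0.005,-0.025,0,0],[-0.0055,-0.03,0,0],[-0.0065,-0.035,-0.001,0],[-0.0075,-0.04,-0.002,0],[-0.0075,-0.04,-0.003,0],[-0.0075,-0.04,-0.003,0]]}}

```text
time: 8.55
eef_pos: [0.5163, 0.2092, 0.0822]
ee_rot: [[0.182, 0.983, -0.0], [0.983, -0.182, -0.0], [-0.0, -0.0, -1.0]]
wrist_force: [-0.1, -1.5, 1.8]
finger_gap: 0.03
grasp_force: 2.4
```

```bash
python3 st.py; python3 - <<'E'
from h import *
a=r.get_image("side")[110:250,200:340]; b=r.get_image("scene")[80:220,280:420]
cv2.imwrite("pics/sw2.png",np.hstack([cv2.resize(a,(400,400)),cv2.resize(b,(400,400))])[:,:,::-1])
E
```

```text
time 8.55
eef_pos [0.5163 0.2092 0.0822]
wrist_force [-0.1405 -1.5373  1.8051]
torque [-0.2916  0.0361 -0.0022]
finger_gap 0.03
grasp_force 2.4207
```

View pics/sw2.png

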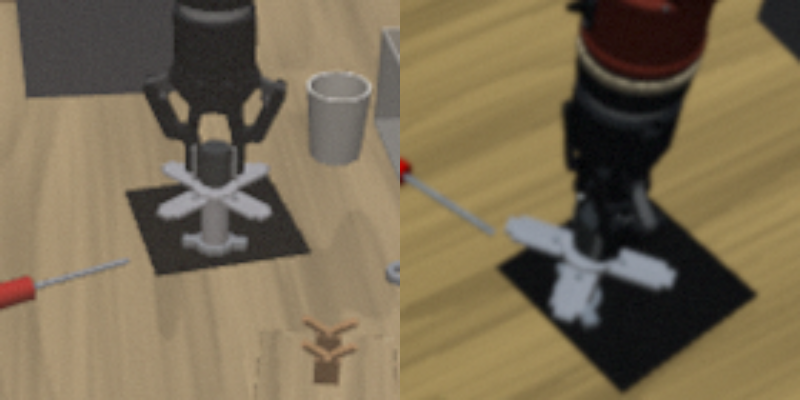

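Side crop: foot (275,196), hub (275,179), cap top (275,162). Scene crop: cap straight above the hub (346,172), so the spindle is near upright.

```bash
python3 - <<'E'
from h import *
cs,cd=r.camera_model("scene"),r.camera_model("side")
h,e2=tri(cs,(346.8,171.5),cd,(274.9,178)); print(h,e2)
print("cap top z116",onz(cd,(275.3,162.5),.116)," foot z.010",onz(cd,(275.3,195.8-1),.010))
E
```

```text
[0.51941796 0.21184825 0.05775617] 0.003761248791882829
cap top z116 [0.51796914 0.20025381 0.116     ]  foot z.010 [0.51799326 0.20043663 0.01      ]
```

Request:
{"api": "play_rows", "payload": {"deltas": [[0,0,0,0],[0,0,0,0],[0,0,0,0],[0,0,0,0],[0,0,0,0],[0,0,0,0]], "fingers": 0.5}}

```text
time: 9.25
eef_pos: [0.5163, 0.2095, 0.0823]
ee_rot: [[0.182, 0.983, -0.0], [0.983, -0.182, 0.0], [0.0, -0.0, -1.0]]
wrist_force: [0.2, -0.3, 0.4]
finger_gap: 0.0643
grasp_force: 0.0
```

Request:
{"api": "play_rows", "payload": {"deltas": [[0,0,0.03,0],[0,0,0.07,0],[0,0,0.12,0],[0,0,0.12,0],[0,0,0.12,0]]}}

```text
time: 9.75
eef_pos: [0.5171, 0.2096, 0.2035]
ee_rot: [[0.182, 0.983, 0.003], [0.983, -0.182, 0.001], [0.001, 0.002, -1.0]]
wrist_force: [-0.6, 0.6, -0.7]
finger_gap: 0.0641
grasp_force: 0.0
```

```bash
python3 st.py; python3 - <<'E'
from h import *
c=r.camera_model("wrist"); w=r.get_image("wrist"); s=r.get_image("scene"); d=r.get_image("side")
for n,i in(("w",w),("s",s),("d",d)): cv2.imwrite(f"pics/rel_{n}.png",i[:,:,::-1])
cs,cd=r.camera_model("scene"),r.camera_model("side")
a=cv2.resize(d[130:220,230:320],(300,300));b=cv2.resize(s[110:230,300:420],(300,300))
cv2.imwrite("pics/rel.png",np.hstack([cv2.resize(w,(500,375)),np.vstack([a,b])[::,:][:375*2:1][:600] if 0 else cv2.resize(np.vstack([a,b]),(188,375))])[:,:,::-1])
for z in(.116,.099,.07,.004): print(z,proj(c,np.array([.518,.204,z])))
E
```

```text
time 9.75
eef_pos [0.5171 0.2096 0.2035]
wrist_force [-0.6437  0.6092 -0.6803]
torque [-0.0175 -0.0127 -0.0009]
finger_gap 0.0641
grasp_force 0.0
0.116 (np.float64(280.7659400675841), np.float64(215.74103814837832))
0.099 (np.float64(280.5672733438149), np.float64(208.29933410502062))
0.07 (np.float64(280.28038679976066), np.float64(197.55307164913964))
0.004 (np.float64(279.7970799191229), np.float64(179.44925084015983))
```

View pics/rel.png

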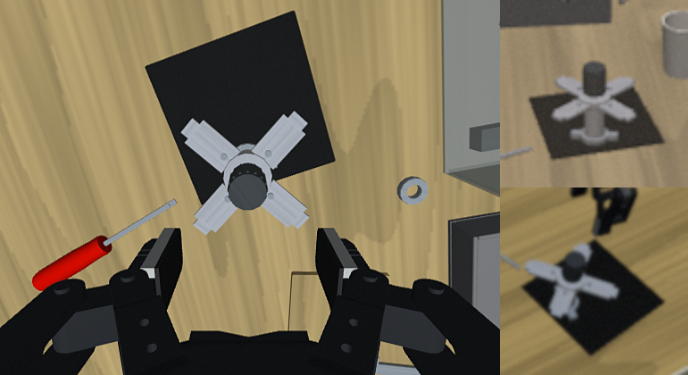

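The release picture shows the spindle standing upright on the mat, with the cap at about (278,213) in full-size wrist pixels and the rotor in an X.

```bash
python3 - <<'E'
from h import *
c=r.camera_model("wrist"); im=cv2.imread("pics/rel_w.png")
g=cv2.GaussianBlur(cv2.cvtColor(im,cv2.COLOR_BGR2GRAY),(3,3),0)
x0,y0=230,160; h=cv2.HoughCircles(g[y0:260,x0:330],cv2.HOUGH_GRADIENT,1.2,200,param1=80,param2=12,minRadius=17,maxRadius=28)
for q in h[0][:3]: p=(q[0]+x0,q[1]+y0); print(p,q[2],onz(c,p,.116).round(4), "exp r px",15e-3*c["fx"]/(np.array(c["R"])@np.array([.518,.204,.116])+c["t"])[2])
print(c["R"].round(3) if hasattr(c["R"],"round") else c["R"])
# dark-grey cap mask
k=blobs(im[:,:,::-1],(235,170,325,250),lambda a:((a.max(2)<75)).astype(np.uint8))
for q in k[:3]: print(cv2.minEnclosingCircle(q),cv2.contourArea(q))
E
```

```text
(np.float32(277.4), np.float32(213.4)) 22.04 [0.5142 0.2063 0.116 ] exp r px 22.172783763024864
[[ 0.983 -0.183 -0.002]
 [-0.175 -0.942  0.286]
 [-0.055 -0.281 -0.958]]
((276.7149658203125, 208.6401824951172), 25.99587631225586) 717.0
((314.0, 186.0), 18.868061065673828) 353.5
((235.73333740234375, 202.0), 18.01502799987793) 310.5
```

Request:
{"api": "play_rows", "payload": {"deltas": [[-0.002,-0.0035,-0.04,0],[-0.002,-0.0035,-0.08,0],[-0.002,-0.0035,-0.105,0],[-0.002,-0.0035,-0.118,0],[-0.002,-0.0035,-0.123,0],[-0.002,-0.0035,-0.123,0]]}}

```text
time: 10.5
eef_pos: [0.5134, 0.2057, 0.0781]
ee_rot: [[0.182, 0.983, -0.002], [0.983, -0.182, -0.001], [-0.001, -0.002, -1.0]]
wrist_force: [-0.8, 0.3, 0.4]
finger_gap: 0.0642
grasp_force: 0.0
```

Request:
{"api": "play_rows", "payload": {"deltas": [[0,0,0,0],[0,0,0,0],[0,0,0,0],[0,0,0,0],[0,0,0,0],[0,0,0,0]], "fingers": -1, "force": 40}}

```text
time: 11.1
eef_pos: [0.5151, 0.2061, 0.0801]
ee_rot: [[0.182, 0.983, 0.002], [0.983, -0.182, 0.0], [0.001, 0.002, -1.0]]
wrist_force: [0.3, -0.0, 7.3]
finger_gap: 0.0292
grasp_force: 39.9
```

Request:
{"api": "play_rows", "payload": {"deltas": [[0,0,0.02,0],[0,0,0.06,0],[0,0,0.1,0],[0,-0.04,0.13,0],[0,-0.09,0.15,0],[-0.005,-0.14,0.15,0],[-0.01,-0.19,0.15,0],[-0.015,-0.24,0.15,0],[-0.02,-0.29,0.15,0],[-0.025,-0.34,0.15,0],[-0.03,-0.39,0.15,0],[-0.035,-0.44,0.15,0]]}}

```text
time: 12.3
eef_pos: [0.4788, -0.2305, 0.229]
ee_rot: [[0.182, 0.983, -0.001], [0.983, -0.182, 0.001], [0.001, -0.001, -1.0]]
wrist_force: [0.8, -0.2, -3.8]
finger_gap: 0.029
grasp_force: 40.4
```

Request:
{"api": "play_rows", "payload": {"deltas": [[-0.01,-0.05,0,0],[-0.015,-0.09,0,0],[-0.015,-0.11,0,0],[-0.015,-0.115,0,0],[-0.015,-0.115,0,0],[-0.015,-0.115,0,0]]}}

```text
time: 12.9
eef_pos: [0.4648, -0.3425, 0.229]
ee_rot: [[0.181, 0.983, -0.001], [0.983, -0.181, 0.001], [0.001, -0.001, -1.0]]
wrist_force: [0.3, 0.0, -2.9]
finger_gap: 0.0292
grasp_force: 40.4
```

```bash
python3 st.py; python3 - <<'E'
from h import *
import json
c=r.camera_model("wrist"); w=r.get_image("wrist"); cv2.imwrite("pics/base_w.png",w[:,:,::-1])
json.dump({k:np.array(v).tolist() for k,v in c.items()},open("cw.json","w"))
p=proj(c,np.array([.49,-.258,.03])); print(p)
d=r.get_image("side")
cv2.imwrite("pics/base_d.png",d[:,:,::-1])
E
```

```text
time 12.9
eef_pos [ 0.4648 -0.3425  0.229 ]
wrist_force [ 0.3328  0.0294 -2.9135]
torque [0.0058 0.0008 0.0585]
finger_gap 0.0292
grasp_force 40.4443
(np.float64(288.8841012336509), np.float64(79.60188606041932))
```

View pics/base_w.png

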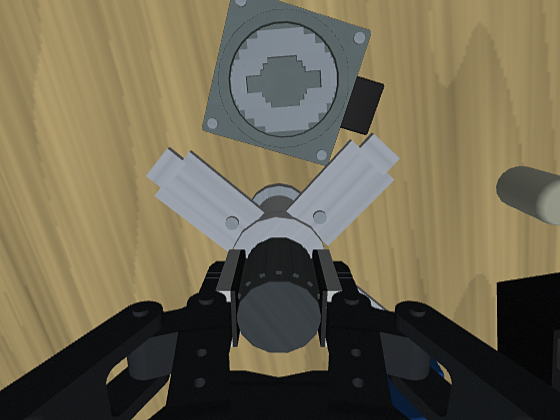

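The wrist view shows the base at the top, with its insert hole centred near (285,81) and the slot running almost horizontally from (247,83) to (321,78). The held cap's top is at (279,317).

```bash
python3 - <<'E'
from h import *
import json
c={k:np.array(v) for k,v in json.load(open("cw.json")).items()}
im=cv2.imread("pics/base_w.png"); g=cv2.cvtColor(im,cv2.COLOR_BGR2GRAY)
print("insert",g[40,285],g[81,265:305:10],"outer",g[81,215])
roi=g[20:140,225:345]; t,_=cv2.threshold(roi[30:95,15:105],0,255,cv2.THRESH_OTSU); print(t)
k=blobs(im,(238,45,330,115),lambda a:(a.mean(2)<t).astype(np.uint8),200)
for q in k[:3]:
    print(cv2.contourArea(q),cv2.boundingRect(q),cv2.minAreaRect(q))
q=k[0][:,0].astype(float); W=np.array([onz(c,p,.029)[:2] for p in q])
ctr,sz,ang=cv2.minAreaRect((W*1e4).astype(np.float32)); print("slot rect mm",np.array(ctr)/1e4,np.array(sz)/10,ang)
# slot ends: contour points beyond 26mm radius
m=W.mean(0)
for it in range(3):
    d=W-m; far=np.hypot(*d.T)>.026
    v=np.linalg.svd(d[far],full_matrices=False)[2][0]; s=d@v
    A,B=W[far&(s>0)],W[far&(s<0)]; e1=A[np.argsort(-((A-m)@v))]; 
    ends=[(A.min(0)+A.max(0))/2,(B.min(0)+B.max(0))/2]; m=(ends[0]+ends[1])/2
print("slot ctr",m,"dir deg",np.degrees(np.arctan2(v[1],v[0])),"len",np.ptp(s))
h=cv2.HoughCircles(cv2.GaussianBlur(g,(3,3),0)[10:160,205:365],cv2.HOUGH_GRADIENT,1.2,200,param1=80,param2=15,minRadius=45,maxRadius=75)
p=(h[0][0][0]+205,h[0][0][1]+10); print("circle",p,h[0][0][2],onz(c,p,.03))
h=cv2.HoughCircles(cv2.GaussianBlur(g,(3,3),0)[255:375,220:340],cv2.HOUGH_GRADIENT,1.2,200,param1=60,param2=12,minRadius=34,maxRadius=50)
p=(h[0][0][0]+220,h[0][0][1]+255); print("cap",p,h[0][0][2],onz(c,p,.2290+.036))
E
```

```text
insert 135 [102 100  99  99] outer 100
117.0
2477.5 (246, 55, 76, 53) ((283.26898193359375, 80.72759246826172), (50.98992919921875, 74.99006652832031), 85.2363510131836)
slot rect mm [ 0.48472417 -0.25838931] [44.16747742 68.55351563] 84.10708618164062
slot ctr [ 0.48485147 -0.25842431] dir deg -5.747121306291487 len 0.06854143544020705
circle (np.float32(283.6), np.float32(76.600006)) 55.68 [ 0.4857309  -0.25458675  0.03      ]
cap (np.float32(278.2), np.float32(306.0)) 46.6 [ 0.46547562 -0.33908034  0.265     ]
```

Request:
{"api": "play_rows", "payload": {"deltas": [[0.01,0.042,0,0.04],[0.02,0.084,0,0.08],[0.02,0.084,-0.04,0.08],[0.02,0.084,-0.08,0.08],[0.02,0.084,-0.105,0.08],[0.02,0.084,-0.117,0.08],[0.02,0.084,-0.117,0.08],[0.02,0.084,-0.117,0.08],[0.02,0.084,-0.117,0.08]]}}

```text
time: 13.9
eef_pos: [0.4858, -0.2604, 0.1139]
ee_rot: [[0.103, 0.995, 0.002], [0.995, -0.103, -0.002], [-0.001, 0.002, -1.0]]
wrist_force: [-0.4, 1.2, -3.2]
finger_gap: 0.029
grasp_force: 40.4
```

```bash
python3 st.py; python3 - <<'E'
from h import *
d=r.get_image("side"); s=r.get_image("scene")
for n,i in(("d",d),("s",s)): cv2.imwrite(f"pics/pre_{n}.png",i[:,:,::-1])
cv2.imwrite("pics/pre.png",np.hstack([cv2.resize(d[250:350,235:335],(400,400),interpolation=2),cv2.resize(s[195:295,105:205],(400,400),interpolation=2)])[:,:,::-1])
E
```

```text
time 13.9
eef_pos [ 0.4858 -0.2604  0.1139]
wrist_force [-0.4121  1.2332 -3.1676]
torque [-0.0276  0.0249  0.0152]
finger_gap 0.029
grasp_force 40.3548
```

View pics/pre.png

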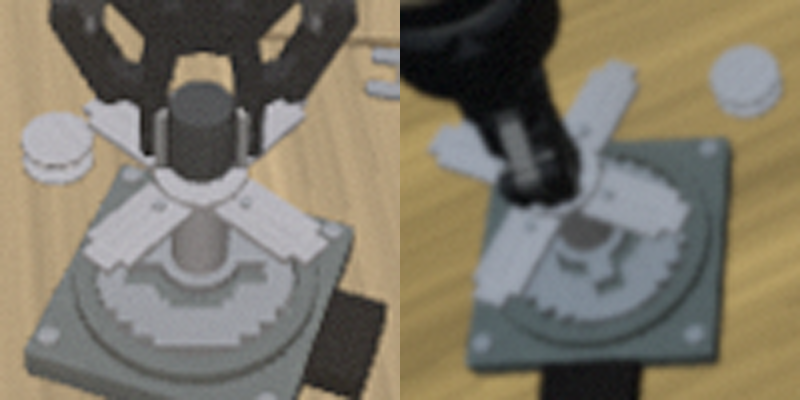

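The pair of crops shows the spindle upright just above the insert, with its foot over the hole. I'll lower it gently.

Request:
{"api": "play_rows", "payload": {"deltas": [[0,0,-0.001,0],[0,0,-0.002,0],[0,0,-0.003,0],[0,0,-0.004,0],[0,0,-0.005,0],[0,0,-0.006,0],[0,0,-0.006,0]]}}

```text
time: 14.7
eef_pos: [0.4848, -0.2597, 0.1061]
ee_rot: [[0.103, 0.995, -0.0], [0.995, -0.103, 0.0], [0.0, -0.0, -1.0]]
wrist_force: [0.3, 0.6, -3.4]
finger_gap: 0.0288
grasp_force: 40.4
```

```bash
python3 st.py
```

```text
time 14.7
eef_pos [ 0.4848 -0.2597  0.1061]
wrist_force [ 0.296   0.6142 -3.4176]
torque [0.0137 0.0611 0.0538]
finger_gap 0.0288
grasp_force 40.3687
```

Request:
{"api": "play_rows", "payload": {"deltas": [[0,0.001,-0.0005,0],[0,0.001,-0.001,0],[0,0.001,-0.0015,0],[0,0.001,-0.002,0],[0,0.001,-0.0025,0],[0,0.001,-0.003,0],[0,0.001,-0.003,0]]}}

```text
time: 15.4
eef_pos: [0.4848, -0.2588, 0.1032]
ee_rot: [[0.103, 0.995, -0.0], [0.995, -0.103, 0.0], [0.0, -0.0, -1.0]]
wrist_force: [-0.3, 0.4, -3.3]
finger_gap: 0.0292
grasp_force: 40.4
```

Request:
{"api": "play_rows", "payload": {"deltas": [[0,0,-0.001,0],[0,0,-0.002,0],[0,0,-0.003,0],[0,0,-0.004,0],[0,0,-0.005,0],[0,0,-0.005,0]]}}

```text
time: 16.0
eef_pos: [0.4848, -0.2587, 0.0981]
ee_rot: [[0.103, 0.995, -0.0], [0.995, -0.103, 0.0], [0.0, -0.0, -1.0]]
wrist_force: [-0.2, -0.1, -3.0]
finger_gap: 0.0292
grasp_force: 40.4
```

```bash
python3 st.py
```

```text
time 16.0
eef_pos [ 0.4848 -0.2587  0.0981]
wrist_force [-0.1692 -0.1367 -2.9659]
torque [0.0281 0.0057 0.0048]
finger_gap 0.0292
grasp_force 40.3694
```

Request:
{"api": "play_rows", "payload": {"deltas": [[0,0,-0.0007,0],[0,0,-0.0014,0],[0,0,-0.002,0],[0,0,-0.0025,0],[0,0,-0.0025,0]]}}

```text
time: 16.5
eef_pos: [0.485, -0.2588, 0.0964]
ee_rot: [[0.103, 0.995, 0.001], [0.995, -0.103, -0.0], [-0.0, 0.001, -1.0]]
wrist_force: [-0.8, 1.5, 4.9]
finger_gap: 0.0289
grasp_force: 41.5
```

```bash
python3 st.py
```

```text
time 16.5
eef_pos [ 0.485  -0.2588  0.0964]
wrist_force [-0.761   1.4904  4.8565]
torque [ 0.3287  0.3933 -0.0585]
finger_gap 0.0289
grasp_force 41.5292
```

Request:
{"api": "play_rows", "payload": {"deltas": [[0,0,0.001,0],[0,0,0.001,0],[0,0,0.001,0],[0,0,0.001,0],[0,0,0.001,0],[0,0,0.001,0],[0,0,0.001,0]], "fingers": 0.5}}

```text
time: 17.2
eef_pos: [0.4849, -0.2588, 0.0968]
ee_rot: [[0.103, 0.995, -0.0], [0.995, -0.103, 0.0], [0.0, -0.0, -1.0]]
wrist_force: [-0.3, 0.4, 0.6]
finger_gap: 0.0636
grasp_force: 0.0
```

Request:
{"api": "play_rows", "payload": {"deltas": [[0,0,0.03,0],[0,0,0.07,0],[0,0,0.12,0],[0,0,0.12,0],[0,0,0.12,0]]}}

```text
time: 17.7
eef_pos: [0.4855, -0.2592, 0.2179]
ee_rot: [[0.103, 0.995, 0.002], [0.995, -0.103, -0.002], [-0.001, 0.002, -1.0]]
wrist_force: [0.1, -0.3, -0.3]
finger_gap: 0.0643
grasp_force: 0.0
```

```bash
python3 st.py; cat > ang.py <<'E'
from h import *
import sys
C=np.array([float(sys.argv[1]),float(sys.argv[2])])
c=r.camera_model("wrist"); im=r.get_image("wrist"); cv2.imwrite("pics/a%s.png"%sys.argv[3],im[:,:,::-1]); g=im.mean(2)
for z in(.084,):
  for R in(.05,.058,.066):
    v=[]
    for a in range(-180,180,6):
        p=proj(c,np.array([C[0]+R*np.cos(np.radians(a)),C[1]+R*np.sin(np.radians(a)),z]))
        x,y=int(round(p[0])),int(round(p[1])); v.append(int(g[y,x]) if 0<=x<560 and 0<=y<420 else -1)
    print(R,v)
# cap top
gg=cv2.GaussianBlur(im[:,:,::-1].mean(2).astype(np.uint8),(3,3),0); p=proj(c,np.array([*C,.132])); x0,y0=int(p[0])-45,int(p[1])-45
h=cv2.HoughCircles(gg[y0:y0+90,x0:x0+90],cv2.HOUGH_GRADIENT,1.2,200,param1=80,param2=12,minRadius=17,maxRadius=28)
if h is not None: q=h[0][0]; print("cap px",q,p,onz(c,(q[0]+x0,q[1]+y0),.132).round(4))
E
python3 ang.py .485 -.2588 1
```

```text
time 17.7
eef_pos [ 0.4855 -0.2592  0.2179]
wrist_force [ 0.0913 -0.338  -0.2538]
torque [0.0298 0.0363 0.0047]
finger_gap 0.0643
grasp_force 0.0
0.05 [88, 89, 87, 88, 84, 137, 145, 141, 142, 146, 119, 106, 113, 110, 104, 101, 100, 100, 89, 122, 137, 143, 141, 142, 145, 30, 27, 29, 29, 86, 82, 70, 89, 87, 84, 138, 144, 140, 142, 144, 90, 127, 84, 76, 77, 73, 81, 124, 90, 130, 138, 146, 142, 139, 147, 87, 87, 88, 78, 89]
0.058 [88, 126, 89, 110, 109, 140, 143, 142, 143, 114, 111, 114, 107, 114, 106, 102, 101, 112, 115, 91, 142, 140, 141, 141, 140, 26, 25, 29, 27, 28, 29, 31, 87, 87, 87, 144, 142, 140, 140, 112, 87, 87, 86, 87, 87, 85, 87, 86, 87, 89, 140, 142, 142, 143, 97, 74, 105, 84, 90, 89]
0.066 [117, 87, 118, 119, 117, 105, 136, 136, 125, 112, 110, 119, 107, 113, 106, 103, 102, 109, 119, 113, 121, 137, 136, 133, 112, 25, 27, 26, 27, 27, 28, 119, 112, 93, 89, 74, 142, 138, 124, 78, 94, 72, 65, 88, 88, 89, 89, 89, 91, 89, 89, 140, 136, 121, 112, 106, 113, 120, 118, 114]
cap px [45.   28.2  27.32] (np.float64(277.20447362035924), np.float64(208.08897685619647)) [ 0.4861 -0.2471  0.132 ]
```

Request:
{"api": "play_rows", "payload": {"deltas": [[-0.008,0.07,0,0.15],[-0.008,0.07,0,0.3],[-0.008,0.07,0,0.45],[-0.008,0.07,0,0.6],[-0.008,0.07,0,0.75],[-0.008,0.07,0,0.82],[-0.008,0.07,0,0.82],[-0.008,0.07,0,0.82]], "fingers": -1, "force": 20}}

```text
time: 18.55
eef_pos: [0.4763, -0.1885, 0.2158]
ee_rot: [[-0.655, 0.755, -0.002], [0.755, 0.655, 0.001], [0.002, -0.001, -1.0]]
wrist_force: [-0.1, -0.0, -0.7]
finger_gap: -0.0004
grasp_force: 0.0
```

```bash
python3 st.py; python3 - <<'E'
from h import *
# rotor angle from the side camera: sample circle at petal height
C=np.array([.485,-.2588])
for n in("scene","side","wrist"):
    c=r.camera_model(n); g=r.get_image(n).mean(2); v=[]
    for a in range(-180,180,6):
        p=proj(c,np.array([C[0]+.06*np.cos(np.radians(a)),C[1]+.06*np.sin(np.radians(a)),.086])); x,y=int(round(p[0])),int(round(p[1]))
        v.append(int(g[y,x]) if 0<=x<560 and 0<=y<420 else -1)
    print(n,v)
E
```

```text
time 18.55
eef_pos [ 0.4763 -0.1885  0.2158]
wrist_force [-0.1075 -0.0118 -0.6782]
torque [-0.008   0.0287 -0.0179]
finger_gap -0.0004
grasp_force 0.0
scene [142, 141, 140, 139, 139, 155, 161, 163, 157, 129, 128, 126, 120, 124, 121, 120, 124, 127, 123, 105, 100, 158, 165, 164, 154, 136, 139, 140, 137, 107, 139, 125, 140, 141, 138, 145, 162, 160, 166, 130, 90, 96, 96, 96, 99, 113, 124, 132, 124, 116, 153, 158, 160, 162, 145, 140, 137, 138, 139, 141]
side [142, 143, 142, 141, 97, 133, 173, 169, 161, 120, 149, 125, 123, 146, 142, 149, 120, 147, 146, 143, 135, 167, 167, 170, 170, 110, 110, 125, 143, 141, 140, 143, 141, 142, 136, 144, 166, 172, 171, 161, 152, 162, 124, 88, 85, 127, 132, 131, 135, 142, 168, 168, 169, 173, 114, 143, 175, 157, 132, 139]
wrist [93, 93, 114, 111, 117, 150, 154, 155, 148, 114, 119, 113, 107, 110, 24, 11, 27, 11, 18, 12, 12, 13, 14, 9, 8, 11, 11, 11, 42, 41, 20, 10, 61, 64, 21, 41, 10, 151, 149, 55, 91, 91, 91, 89, 92, 98, 90, 60, 129, 44, 147, 151, 150, 154, 89, 93, 91, 93, 80, 94]
```

Request:
{"api": "play_rows", "payload": {"deltas": [[0.001,0,-0.04,0],[0.001,0,-0.08,0],[0.001,0,-0.115,0],[0.001,0,-0.13,0],[0.001,0,-0.137,0],[0.001,0,-0.137,0],[0.001,0,-0.137,0]]}}

```text
time: 19.4
eef_pos: [0.4785, -0.1892, 0.0807]
ee_rot: [[-0.657, 0.754, 0.001], [0.754, 0.657, -0.001], [-0.001, 0.0, -1.0]]
wrist_force: [0.5, -0.6, 0.9]
finger_gap: 0.0003
grasp_force: 0.0
```

```bash
python3 st.py; cat > rot.py <<'E'
from h import *
C=np.array([.485,-.2588])
def ang(n):
    c=r.camera_model(n); t=r.state()["time"]; g=r.get_image(n).mean(2).astype(np.float32); z=0
    for a in np.arange(0,360,1.):
        k=np.radians(a); p=proj(c,np.array([C[0]+.06*np.cos(k),C[1]+.06*np.sin(k),.086]))
        z+=(g[int(round(p[1])),int(round(p[0]))]>149)*np.exp(4j*k)
    return t,np.degrees(np.angle(z))/4,abs(z)/4
for i in range(5): print("side",*np.round(ang("side"),2))
E
python3 rot.py
```

```text
time 19.4
eef_pos [ 0.4785 -0.1892  0.0807]
wrist_force [ 0.5232 -0.6129  0.8821]
torque [-0.0204 -0.0178  0.0218]
finger_gap 0.0003
grasp_force 0.0
side 19.4 -43.95 13.38
side 19.45 -43.9 16.03
side 19.5 -43.5 18.8
side 19.55 -43.3 14.91
side 19.6 -44.86 16.62
```

Request:
{"api": "play_rows", "payload": {"deltas": [[-0.004,-0.003,-0.002,0],[-0.011,-0.01,-0.002,0],[-0.025,-0.022,-0.002,0],[-0.044,-0.036,0.004,0],[-0.065,-0.045,0.042,0],[-0.072,-0.045,0.085,0],[-0.072,-0.045,0.12,0],[-0.072,-0.045,0.12,0]]}}

```text
time: 20.45
eef_pos: [0.4071, -0.236, 0.2042]
ee_rot: [[-0.656, 0.754, 0.006], [0.754, 0.656, -0.005], [-0.007, 0.001, -1.0]]
wrist_force: [1.0, 0.5, 0.2]
finger_gap: 0.0001
grasp_force: 0.0
```

```bash
python3 st.py; sed -i 's/range(5)/range(8)/' rot.py; python3 rot.py
```

```text
time 20.45
eef_pos [ 0.4071 -0.236   0.2042]
wrist_force [0.9993 0.4614 0.1637]
torque [0.0169 0.0345 0.0294]
finger_gap 0.0001
grasp_force 0.0
side 20.45 -19.45 7.91
side 20.5 -2.21 7.1
side 20.55 12.0 8.35
side 20.6 24.05 11.61
side 20.65 35.11 14.14
side 20.7 42.01 14.77
side 20.75 -43.68 16.43
side 20.8 -37.39 14.27
```

Request:
{"api": "play_rows", "payload": {"deltas": [[0,0,0,0],[0,0,0,0],[0,0,0,0],[0,0,0,0],[0,0,0,0],[0,0,0,0],[0,0,0,0],[0,0,0,0],[0,0,0,0],[0,0,0,0]]}}

```text
time: 21.85
eef_pos: [0.4059, -0.2338, 0.1998]
ee_rot: [[-0.657, 0.754, -0.0], [0.754, 0.657, -0.0], [-0.0, -0.0, -1.0]]
wrist_force: [-0.5, -0.1, -0.1]
finger_gap: -0.0001
grasp_force: 0.0
```

```bash
sed -i 's/range(8)/range(16)/' rot.py; python3 rot.py
```

```text
side 21.85 -20.09 8.23
side 21.9 -12.57 6.46
side 21.95 -10.5 5.6
side 22.0 -5.48 5.71
side 22.05 2.29 5.22
side 22.1 7.91 6.69
side 22.15 9.94 7.2
side 22.2 11.11 8.11
side 22.25 16.92 7.08
side 22.3 23.12 8.75
side 22.35 23.38 10.38
side 22.4 23.37 11.0
side 22.45 26.08 10.91
side 22.5 24.79 11.04
side 22.55 27.16 12.53
side 22.6 28.9 10.87
```

Request:
{"api": "play_rows", "payload": {"deltas": [[0.04,0.025,0.016,0],[0.072,0.045,0.016,0],[0.072,0.045,0.016,0],[0.072,0.045,0.016,0],[0.072,0.045,0.016,0],[0.072,0.045,0.016,0],[0.072,0.045,0.016,0],[0.072,0.045,0.016,0],[0.072,0.045,0.016,0],[0.072,0.045,0.016,0],[0.072,0.045,0.016,0],[0.072,0.045,0.016,0]]}}

```text
time: 23.85
eef_pos: [0.4779, -0.1887, 0.2158]
ee_rot: [[-0.657, 0.754, 0.0], [0.754, 0.657, -0.0], [-0.0, 0.0, -1.0]]
wrist_force: [-0.7, 0.3, 0.1]
finger_gap: -0.0
grasp_force: 0.0
```

```bash
cat > rot.py <<'E'
from h import *
import sys
C=np.array([.485,-.2588])
def ang(n):
    c=r.camera_model(n); t=r.state()["time"]; g=r.get_image(n).mean(2).astype(np.float32); z=0; runs=[]
    for a in np.arange(0,360,2.):
        k=np.radians(a); P=[proj(c,np.array([C[0]+R*np.cos(k),C[1]+R*np.sin(k),.086])) for R in(.052,.058,.066)]
        m=min(cv2.remap(g,np.float32([[p[0]]]),np.float32([[p[1]]]),1)[0,0] for p in P)>150
        z+=m*np.exp(4j*k); runs.append(m)
    return t,np.degrees(np.angle(z))/4%90,abs(z)/2,np.flatnonzero(runs)*2
for i in range(int(sys.argv[1])):
    o=ang("scene"); print(*np.round(o[:3],2), o[3].tolist() if i==0 else "")
E
python3 st.py; python3 rot.py 4
```

```text
time 23.85
eef_pos [ 0.4779 -0.1887  0.2158]
wrist_force [-0.705   0.2859  0.105 ]
torque [-0.0067 -0.0111 -0.012 ]
finger_gap -0.0
grasp_force 0.0
23.85 24.09 12.03 [20, 22, 24, 26, 28, 30, 108, 110, 112, 114, 116, 118, 196, 198, 200, 202, 204, 206, 208, 210, 292, 294, 296, 298, 300]
23.9 24.09 12.03 
23.95 24.09 12.03 
24.0 23.84 11.58
```

Request:
{"api": "play_rows", "payload": {"deltas": [[0.019,-0.001,0,-0.14],[0.019,-0.001,-0.02,-0.28],[0.019,-0.001,-0.06,-0.28],[0.019,-0.001,-0.1,-0.28],[0.019,-0.001,-0.13,-0.28],[0.019,-0.001,-0.138,-0.28],[0.019,-0.001,-0.138,-0.28],[0.019,-0.001,-0.138,-0.28],[0.019,-0.001,-0.138,-0.28]]}}

```text
time: 24.95
eef_pos: [0.4981, -0.1904, 0.0795]
ee_rot: [[-0.423, 0.906, 0.003], [0.906, 0.423, -0.001], [-0.002, 0.002, -1.0]]
wrist_force: [-0.3, -0.6, 0.1]
finger_gap: 0.0001
grasp_force: 0.0
```

Request:
{"api": "play_rows", "payload": {"deltas": [[-0.004,-0.002,-0.001,0],[-0.013,-0.006,-0.001,0],[-0.035,-0.016,-0.001,0],[-0.072,-0.033,-0.001,0],[-0.094,-0.035,0.04,0],[-0.094,-0.035,0.085,0],[-0.094,-0.035,0.12,0]]}}

```text
time: 25.65
eef_pos: [0.4017, -0.2252, 0.2003]
ee_rot: [[-0.422, 0.907, 0.001], [0.907, 0.422, -0.001], [-0.001, 0.001, -1.0]]
wrist_force: [1.4, -0.3, 0.1]
finger_gap: -0.0001
grasp_force: 0.0
```

```bash
python3 st.py; python3 rot.py 24
```

```text
time 25.65
eef_pos [ 0.4017 -0.2252  0.2003]
wrist_force [ 1.3958 -0.2894  0.0776]
torque [-0.0153 -0.0997  0.0281]
finger_gap -0.0001
grasp_force 0.0
25.65 78.5 7.85 [74, 76, 78, 80, 164, 166, 168, 170, 258, 260, 262, 346, 348, 350, 352, 354]
25.7 2.47 8.33 
25.75 15.29 8.34 
25.8 27.34 8.81 
25.85 39.76 7.85 
25.9 52.5 7.85 
25.95 64.5 7.85 
26.0 75.88 7.82 
26.05 87.76 8.32 
26.1 8.21 9.28 
26.15 18.89 8.82 
26.2 29.16 9.29 
26.25 39.67 8.78 
26.3 49.89 8.78 
26.35 59.79 9.28 
26.4 68.88 7.85 
26.45 78.34 8.79 
26.5 87.5 9.74 
26.55 6.21 9.28 
26.6 14.74 9.31 
26.65 22.53 9.27 
26.7 30.81 9.74 
26.75 39.0 8.8 
26.8 46.12 8.3
```

```bash
python3 rot.py 16
```

```text
26.85 53.36 9.25 [50, 52, 54, 56, 58, 138, 140, 142, 144, 146, 228, 230, 232, 234, 322, 324, 326, 328, 330]
26.9 60.89 8.82 
26.95 67.76 8.32 
27.0 74.53 7.35 
27.05 80.71 8.34 
27.1 86.94 9.26 
27.15 2.85 10.18 
27.2 8.5 9.74 
27.25 14.35 8.34 
27.3 19.5 9.74 
27.35 24.81 9.74 
27.4 29.5 9.74 
27.45 34.64 9.25 
27.5 39.16 9.29 
27.55 43.16 9.29 
27.6 47.5 9.74
```

```bash
python3 -c "
from cell import r
print(r.job_done())"
```

```text
the job is handed in; nothing more can be done
None
```

I handed the job in, and no verdict came back: the spindle stood released on the mat, then went into the slot without needing the turning search. After a second flick the rotor turned freely for about 2.3 s, from about 4.6 rad/s down through 1.2 rad/s. The first flick was too slow to be sure of. The seating rests on the fingertip height at floor contact (about 0.3 mm from expected) and the petals' later place in the images.

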